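# Shift the overhead stirrer into its fast gear

### The job

Change the laboratory stirrer into its fast gear: swing the locking latch on top clear of the round gear knob, press the knob down gently while rocking it to and fro until the teeth slip into mesh, stop rocking as soon as they do, and press the knob fully down, never forcing the teeth. Then swing the latch fully back over the knob's collar to lock the gear, let go, and leave the things round the stirrer as they stand.

Things in the scene. Friction and masses are not known exactly. Their poses are not given: they have to be found in the camera images.
- stirrer: Overhead stirrer, fixed: grey base plate, rear rod, white drive housing with flat grey cover, whose top is 235 mm above the worktop. Origin on the worktop under the vertical spindle axis. Own +x points from the knob to the rear rod (16 mm thick, 265 mm high, at x = 172 mm). Cover edges at x = -43 and +143 mm, y = +-50 mm.
- knob_grip (a point): Middle of the gear knob's grip on the spindle axis: black, fluted, round, diameter 41 mm, 28 mm high (14 mm above and below this point). 58 mm above the cover when up (start), 38 mm when fully down. The knob turns with the spindle, any angle, with a light drag (0.02 N m). Under the grip is a neck, diameter 23 mm.
- knob_collar (a point): Top centre of the knob's steel collar, diameter 48 mm, 10 mm thick, 33 mm under the middle of the grip. As the knob is pressed the collar sinks into the cover: its top is 25 mm above the cover when up, 5 mm when fully down. The latch tongue goes under it or over it.
- gear_knob (a joint): Downward travel of the gear knob, m: 0 = up, slow gear (start), 0.020 = fully down, fast gear, hard stop. Stays where it is left; sliding takes 1 to 3 N. At 6 to 12 mm, unlike from machine to machine, upper teeth meet lower ones; it goes 2 mm more against a shift spring, adding 5 to 9 N, and then is solid. Turned over the gaps, the spring pushes the teeth in and the knob goes on down.
- upper_teeth: Ring of six steel dog teeth, out of sight in the housing; turns with the knob. One per 60 degrees, 6.3 mm wide, 15 mm high, 15 to 23 mm from the axis. A rock through 60 degrees in all passes a gap between the lower teeth, wherever it starts. In a gap the knob can turn about 0.2 rad from flank to flank. Origin on the axis at the teeth's root, z up.
- chuck_bearing: Fixed dark ring under the housing, diameter 60 mm, origin on the axis 140 mm above the worktop. Carries chuck, paddle and the hidden lower ring of six teeth; its angle is unknown and not tied to the paddle's. The geared motor at rest holds the lower teeth stiffly (1 N m). Over 35 N between the teeth is forcing: pressed tooth on tooth, or the knob twisted on (over 0.5 N m) once in mesh.
- latch (a joint): Locking latch, rad: 0 = closed, tongue pointing at the spindle axis, under the collar (knob up) or over it (knob down); grows anticlockwise seen from above to a stop at 1.1. Starts at 0 to 0.06. Clear of the collar from 0.6. Closes only with the knob within 3 mm of fully up or fully down. Stays where left; about 1 N at the pin moves it.
- latch_pin (a point): Upright black pin, the latch's handle, diameter 12 mm, on a flat steel bar; this point is 33 mm above the cover, the pin's top 11 mm higher. 45 mm from the pivot, on the side away from the tongue (towards the rear rod when closed).
- latch_pivot (a point): Latch pivot, vertical axis, 62 mm from the spindle axis towards the rear rod, 10 mm above the cover; tongue 46 mm long towards the knob; the bar's upper face is 12 mm above the cover.
- dye_bottle: Small white bottle with a red cap, 34 x 34 x 67 mm, standing right of the stirrer; bystander. Origin at its underside.
- media_bottle: Bottle with an orange cap, 70 x 70 x 149 mm, standing to the right behind; bystander. Origin at its underside.
- hex_driver: Hex driver with a red handle, 147 mm long, lying on the worktop to the right; bystander. Origin at its underside.
- vial_0: Small vial with a blue cap, 23 x 23 x 51 mm, standing to the right; bystander. Origin at its underside.

How it is judged:
By the outcome, as a careful person would: the job done as asked, in the order asked, and still so for the second after the job is handed in, with the robot touching nothing.
It also fails if it takes over 64 s, if anything falls off the work surface, if the arm or the gripper's body presses on something with over 40 N, if the wrist force passes 120 N, or if a joint passes its speed limit or range.

### The arm

A 7-joint arm with a two-finger parallel gripper is mounted at the origin on a cart in front of the work surface, level with it; the furniture and walls round the work are solid. World frame = base frame: x ahead of the robot, y to its left, z up, the work surface at z = 0. Lengths are in mm, angles in rad, forces in N, time in s.
With the tool pointing down it reaches from about 400 to 875 mm from the base axis. Payload 4.4 kg.
Tool frame: the origin (TCP) lies at the very end of the fingers, on their centre line; the grasp point (between the pads) lies 19 mm behind it; z points along the fingers, y is the direction in which the jaws open and shut (so a half turn about z gives the same grasp; the last joint's range is limited). The gripper opens to 85 mm and grips with 20 to 120 N. Pads are 22 mm wide; open, the fingers measure 114 mm over their backs; the gripper's body (76 mm by 85 mm) begins 54 mm behind the grasp point. The pads swing forward as they close: fully open they stand 13 mm farther back than shut.
Start: joints at [1.125, 0.628, 0.038, 1.517, -0.027, 0.996, -0.02], TCP at [241.006, -603.684, 231.313] pointing down, gripper open.
Joint ranges: [-3.06, 3.06], [-0.37, 2.12], [-1.25, 1.32], [0.18, 2.47], [-1.1, 4.24], [0.23, 1.98], [-2.94, 2.94]. Speed limits (rad/s): [2.57, 2.57, 3.14, 3.14, 3.14, 3.14, 3.14].

### API

Orientations are given as [roll, pitch, yaw] about the fixed x, y, z axes, in that order (R = Rz(yaw) Ry(pitch) Rx(roll)).
In Python, from cell import ctrl, eyes gives the robot as it stands.
- The arm moves only by the tool move_arm, never from a script. Its argument "increments" is a list of rows, each a list of 6 numbers: the shift along the tool's x, y, z in cm, then the turn, a rotation vector about the tool's x, y, z in degrees. In form: [[x, y, z, wx, wy, wz], ...]. A call has 1 to 20 rows; each row is the pose to reach, as a shift and turn from the pose commanded when the call began, along the tool's axes at that moment; what a row does not reach only later rows make up. A row lasts 1/10 s, in which the tool goes at most 50 mm and 8.59 degrees, less where a joint would pass 70% of its speed; a pose out of reach is approached as far as the arm can. A call with a gripper value outside its range is refused whole. "grip" is the opening, from -1 (shut) to 1 (fully open), set as the call begins (left out, the last holds). The fingers move at their own pace and stop on an object; the grip force is fixed at half the most. Time passes only in rows, so rows that repeat a pose let the fingers close. It gives the time, the measured TCP pose, the force and the opening at its end, in the units of the state.
- ctrl.read_state(): the state, without advancing time (a new reading comes with each control period).
- eyes.get_image(name): name is "side" or "top" or "wrist"; returns the picture (480x640x3 uint8, red, green, blue); there is no depth.
- eyes.calibration(name): a dict with "fx", "fy", "cx", "cy" (pixels), "pose" (4x4, takes a point from camera to world coordinates); the wrist camera has in their place "tool_from_camera" (4x4, takes a point from camera to tool coordinates, whose origin is the TCP and whose axes are the flange's). Camera axes: x right, y up, looking along -z (the intrinsics and any distortion apply to the point x, -y, -z); pixel columns grow to the right and rows downward; lengths in mm; the calibration is good to about 2 mm. A picture is of the moment at which its call begins: read the wrist's pose just before it. calibration takes no time and is no camera call.
- ctrl.finish_job(): hands the job in, once; it reports no verdict.
The state is a dict: "clock": time; "qpos": joint angles; "qd": joint speeds; "tau": joint torques, N m; "eef_pos": TCP position; "tool_rot": TCP orientation; "force": force on the tool from outside, world axes, zero at the start; "torque": the same for the moment, N m; "width": finger opening in mm.
Only numpy, scipy, OpenCV 4.12 (cv2) and the standard library are available. Lean on these libraries where they do the work, as an engineer would, in place of code of your own. Each camera call takes 0.05 s, during which the arm holds its last target. There are 200 camera calls.

## Working session

There is one attempt and no reset: what is moved stays moved. The work goes in short steps, Python scripts to look and compute and a tool call to move; the robot and the scene stay as the last step left them, time stands still between calls to the robot, and variables do not carry over. Pictures are saved under pics/ and viewed, about 8 in all and at most 12, crops included, and the job is handed in when it is done.

Besides the shell and the picture viewer there is one more tool, called as name([rows], argument=value, ...), one row to a line, values as JSON. move_arm: Moves the arm, as the interface text tells. Its arguments: {"type":"object","properties":{"increments":{"type":"array","items":{"type":"array","items":{"type":"number"}}},"grip":{"type":"number"}},"required":["increments"]}

```bash
ls; mkdir -p pics; python3 - <<'E'
from cell import ctrl, eyes
import cv2, numpy as np
np.set_printoptions(precision=4,suppress=True)
for n in ("top","side"):
    cv2.imwrite(f"pics/{n}0.png",eyes.get_image(n)[:,:,::-1])
for n in ("top","side","wrist"): print(n,eyes.calibration(n))
print(ctrl.read_state())
E
```

```text
pics
top {'fx': 468.1080956251241, 'fy': 468.1080956251241, 'cx': 322.228371085591, 'cy': 241.51397755734354, 'pose': array([[  -0.0048,    0.9838,   -0.1794,  357.8564],
       [  -0.9995,    0.0008,    0.0313, -153.1351],
       [   0.031 ,    0.1794,    0.9833, 1207.621 ],
       [   0.    ,    0.    ,    0.    ,    1.    ]])}
side {'fx': 473.28874069391134, 'fy': 473.28874069391134, 'cx': 314.3966890455289, 'cy': 228.136553964833, 'pose': array([[   0.975 ,    0.1173,   -0.1888,  366.009 ],
       [  -0.2208,    0.415 ,   -0.8826, -947.1256],
       [  -0.0252,    0.9022,    0.4306,  576.8044],
       [   0.    ,    0.    ,    0.    ,    1.    ]])}
wrist {'fx': 427.7578294832969, 'fy': 427.7578294832969, 'cx': 318.4012020995382, 'cy': 239.23751979843144, 'tool_from_camera': array([[   0.0002,    0.965 ,    0.2622,   66.1961],
       [   1.    ,   -0.0005,    0.0013,   -0.5944],
       [   0.0014,    0.2621,   -0.965 , -142.9287],
       [   0.    ,    0.    ,    0.    ,    1.    ]])}
{'clock': 0.1, 'qpos': array([ 1.1252,  0.6293,  0.0384,  1.5183, -0.027 ,  0.9963, -0.02  ]), 'qd': array([-0.0006, -0.0039,  0.0005, -0.0023,  0.0008,  0.    ,  0.0004]), 'tau': array([  0.0034, -56.4519,   1.2309, -19.3969,   0.0114,   0.0054,
         0.    ]), 'eef_pos': array([ 240.8218, -603.1444,  230.4763]), 'tool_rot': array([-3.1399, -0.    ,  0.3798]), 'force': array([-0.0018,  1.0208, -0.2105]), 'torque': array([ 0.0293, -0.0209,  0.0123]), 'width': 85.48056179807341}
```

View pics/top0.png

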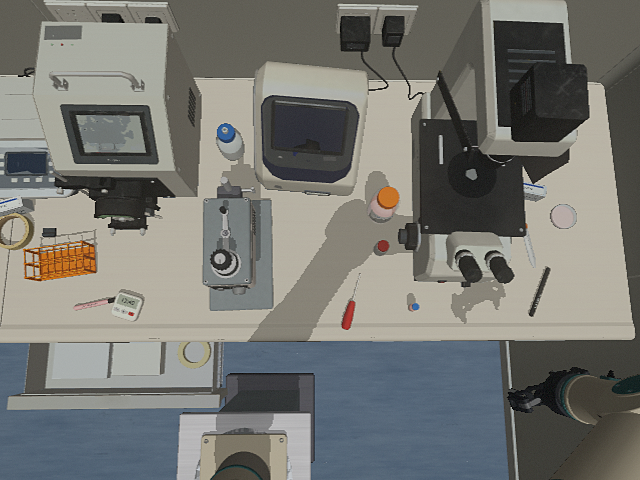

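View pics/side0.png

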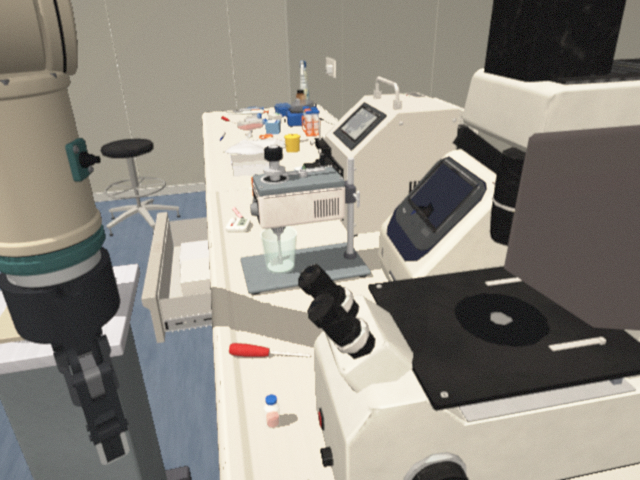

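The top view shows the stirrer with the knob near (222,262) and the latch pin near (224,210). The bystanders are to the right of it. I'll enlarge the crop and measure.

```bash
cat > h.py <<'E'
from cell import ctrl, eyes
import cv2, numpy as np
from scipy.spatial.transform import Rotation as R
np.set_printoptions(precision=2,suppress=True)
def ray(n,u,v,st=None):
    c=eyes.calibration(n)
    if n=="wrist":
        T=np.eye(4);T[:3,:3]=R.from_euler('xyz',st['tool_rot']).as_matrix();T[:3,3]=st['eef_pos'];P=T@c['tool_from_camera']
    else: P=c['pose']
    d=P[:3,:3]@np.array([(u-c['cx'])/c['fx'],-(v-c['cy'])/c['fy'],-1]); return P[:3,3],d
def onz(n,u,v,z,st=None):
    o,d=ray(n,u,v,st); return o+d*(z-o[2])/d[2]
def pix(n,p,st=None):
    c=eyes.calibration(n)
    if n=="wrist":
        T=np.eye(4);T[:3,:3]=R.from_euler('xyz',st['tool_rot']).as_matrix();T[:3,3]=st['eef_pos'];P=T@c['tool_from_camera']
    else: P=c['pose']
    q=P[:3,:3].T@(np.asarray(p)-P[:3,3]); return np.array([c['cx']-c['fx']*q[0]/q[2],c['cy']+c['fy']*q[1]/q[2]])
def delta(st,p):  # world shift -> tool cm
    return R.from_euler('xyz',st['tool_rot']).as_matrix().T@(np.asarray(p)-st['eef_pos'])/10
E
python3 - <<'E'
from h import *
a=cv2.imread('pics/top0.png'); cv2.imwrite('pics/topcrop.png',cv2.resize(a[170:320,190:290],None,fx=5.3,fy=4*1.0,interpolation=cv2.INTER_CUBIC) if 0 else cv2.resize(a[175:300,195:285],None,fx=4.8,fy=4.8,interpolation=cv2.INTER_CUBIC))
print(onz('top',220,262,307), onz('top',224,210,279))
for p in [(203,198),(256,198),(203,287),(256,287)]: print(onz('top',*p,235))
E
```

```text
[481.84  15.56 307.  ] [592.09  16.37 279.  ]
[629.39  69.76 235.  ]
[629.82 -42.79 235.  ]
[439.83  62.07 235.  ]
[439.59 -46.69 235.  ]
```

View pics/topcrop.png

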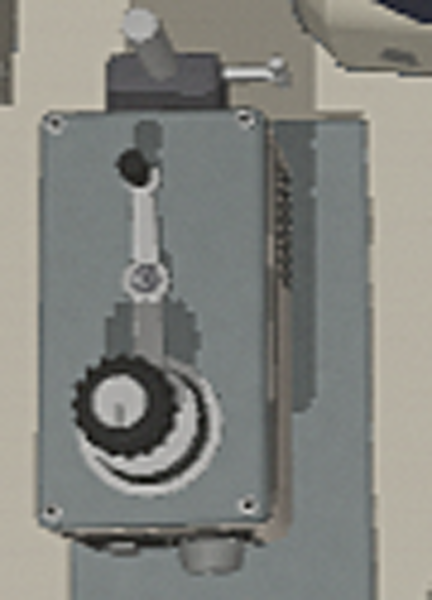

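```bash
python3 - <<'E'
from h import *
f=lambda x,y,z:onz('top',195+x/4.8-.4,175+y/4.8-.4,z)
print('knob top',f(122,402,307),'pin',f(132,165,279),'pivot',f(146,280,250))
for p in [(42,112),(266,112),(36,524),(272,527)]: print(f(*p,235))
st=ctrl.read_state();print(st['eef_pos'],st['tool_rot'])
E
```

```text
knob top [488.95  15.77 307.  ] pin [594.22  20.27 279.  ] pivot [550.47  17.97 250.  ]
[629.53  69.03 235.  ]
[629.92 -30.04 235.  ]
[446.5   64.18 235.  ]
[445.   -36.83 235.  ]
[ 240.82 -603.14  230.48] [-3.14 -0.    0.38]
```

```bash
python3 - <<'E'
from h import *
st=dict(eef_pos=np.array([241.006,-603.684,231.313]),tool_rot=[-3.1399,0,.3798])
for p in [(241,-603,400),(330,-420,400),(565,18,400)]: print(delta(st,p))
E
```

```text
[  0.02  -0.09 -16.87]
[ 15.08 -13.79 -16.85]
[ 53.14 -45.76 -16.79]
```

move_arm([
  [0,0,-4,0,0,0],
  [0,0,-8,0,0,0],
  [1,-1,-12,0,0,0],
  [3,-2.6,-15,0,0,0],
  [6,-5.2,-17,0,0,0],
  [9.5,-8.2,-17,0,0,0],
  [13,-11.2,-17,0,0,0],
  [16.5,-14.2,-17,0,0,0],
  [20,-17.2,-17,0,0,0],
  [23.5,-20.2,-17,0,0,0],
  [27,-23.2,-17,0,0,0],
  [30.5,-26.2,-17,0,0,0],
  [34,-29.2,-17,0,0,0],
  [37.5,-32.3,-17,0,0,0],
  [41,-35.3,-17,0,0,0],
  [44.5,-38.3,-17,0,0,0],
  [48,-41.3,-17,0,0,0],
  [51,-43.9,-17,0,0,0],
  [53.1,-45.8,-17,0,0,0],
  [53.1,-45.8,-17,0,0,0],
], grip=-0.3)

```text
clock: 2.1
eef_pos: [565.1, 24.0, 400.4]
tool_rot: [-3.138, -0.0, 0.387]
force: [0.3, 0.4, -0.4]
width: 29.9
```

```bash
python3 - <<'E'
from h import *
st=ctrl.read_state(); a=eyes.get_image('wrist'); cv2.imwrite('pics/w1.png',a[:,:,::-1]); np.save('w1.npy',a)
print(st['eef_pos'],st['tool_rot'],st['clock'])
for n,p in dict(knobtop=(489,15,307),pin=(596,18.5,279),pivot=(551,17,247)).items(): print(n,pix('wrist',p,st))
E
```

```text
[565.09  24.02 400.41] [-3.14 -0.    0.39] 2.1
knobtop [287.44 357.5 ]
pin [347.68 189.38]
pivot [322.17 241.21]
```

View pics/w1.png

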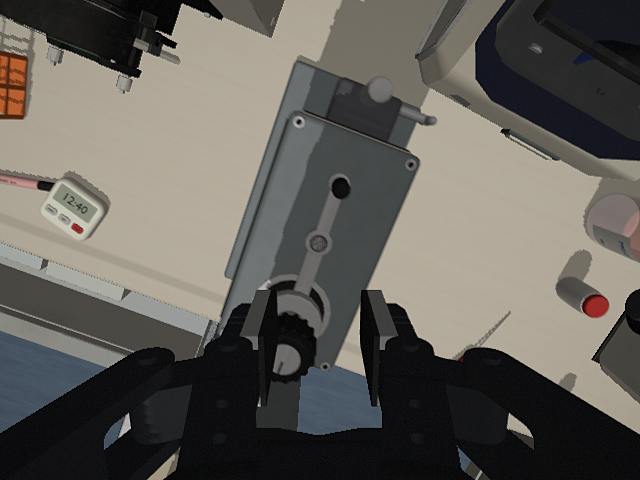

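The wrist view shows the pin top at (341,186), the pivot at (318,242) and the knob top at (286,358). All three are within a few pixels of the prediction.

```bash
python3 - <<'E'
from h import *
st=ctrl.read_state()
pin=onz('wrist',341,186.5,279,st); piv=onz('wrist',318,242,249,st); kn=onz('wrist',286,358,307,st)
print(pin,piv,kn,np.linalg.norm((pin-piv)[:2]),np.arctan2(*(pin-piv)[1::-1]),np.arctan2(*(piv-kn)[1::-1]))
cs=[onz('wrist',u,v,235,st) for u,v in [(297,113),(419,163)]]; print(cs)
print(delta(st,(pin[0],pin[1],252)))
E
```

```text
[595.33  19.36 279.  ] [549.04  16.15 249.  ] [487.49  12.46 307.  ] 46.39593412162845 0.06924855881090058 0.059943316004521185
[array([625.84,  62.89, 235.  ]), array([626.56, -30.06, 235.  ])]
[ 2.83  1.31 14.85]
```

move_arm([
  [1.4,0.5,2,0,0,0],
  [2.8,0.95,5,0,0,0],
  [2.85,0.95,8.5,0,0,0],
  [2.85,0.95,8.5,0,0,0],
  [2.85,0.95,8.5,0,0,0],
])

```text
clock: 2.65
eef_pos: [594.0, 18.9, 316.7]
tool_rot: [3.141, 0.001, 0.378]
force: [0.8, -0.6, -0.1]
width: 29.8
```

move_arm([
  [0.1,0,2,0,0,0],
  [0.1,0,4,0,0,0],
  [0.1,0,5.5,0,0,0],
  [0.1,0,6.3,0,0,0],
  [0.1,0,6.3,0,0,0],
])

```text
clock: 3.15
eef_pos: [595.5, 20.2, 254.2]
tool_rot: [3.141, -0.001, 0.379]
force: [0.3, -0.4, 0.0]
width: 29.9
```

move_arm([
  [0,0,0,0,0,0],
  [0,0,0,0,0,0],
  [0,0,0,0,0,0],
], grip=-0.58)

```text
clock: 3.45
eef_pos: [595.8, 20.7, 254.3]
tool_rot: [3.141, -0.002, 0.38]
force: [-0.0, -0.0, -0.8]
width: 18.1
```

move_arm([
  [0.1,-0.5,0,0,0,0],
  [0.2,-1.0,0,0,0,0],
  [0.2,-1.5,0,0,0,0],
  [0.2,-2.0,0,0,0,0],
  [0.15,-2.5,0,0,0,0],
  [0.05,-3.0,0,0,0,0],
  [-0.1,-3.4,0,0,0,0],
  [-0.3,-3.8,0,0,0,0],
  [-0.5,-4.2,0,0,0,0],
  [-0.5,-4.2,0,0,0,0],
])

```text
clock: 4.45
eef_pos: [574.1, 58.4, 253.3]
tool_rot: [-3.141, 0.001, 0.381]
force: [-0.1, 0.0, -0.1]
width: 17.6
```

move_arm([
  [0,0.05,0,0,0,0],
  [0,0.1,0,0,0,0],
  [0,0.1,-3,0,0,0],
  [0,0.1,-7,0,0,0],
  [-2,0.3,-11,0,0,0],
  [-5.5,0.6,-13,0,0,0],
  [-8.5,0.9,-13,0,0,0],
  [-9.6,0.9,-13,0,0,0],
  [-9.6,0.9,-13,0,0,0],
  [-9.6,0.9,-13,0,0,0],
], grip=-0.3)

```text
clock: 5.45
eef_pos: [490.0, 14.4, 383.1]
tool_rot: [-3.141, -0.001, 0.38]
force: [0.4, -0.2, -0.4]
width: 29.6
```

move_arm([
  [0,0,0,0,0,0],
  [0,0,0,0,0,0],
  [0,0,0,0,0,0],
  [0,0,0,0,0,0],
], grip=1)

```text
clock: 5.85
eef_pos: [489.5, 14.1, 383.0]
tool_rot: [-3.141, 0.0, 0.38]
force: [0.2, 1.0, 0.1]
width: 84.9
```

```bash
python3 - <<'E'
from h import *
st=ctrl.read_state(); a=eyes.get_image('wrist'); cv2.imwrite('pics/w2.png',a[:,:,::-1])
print(st['eef_pos'],st['tool_rot'],st['clock'],st['width'])
for n,p in dict(knobtop=(488.3,14,307),collar=(488.3,14,260),pin=(574,57,279),pivot=(550,17,249)).items(): print(n,pix('wrist',p,st))
E
```

```text
[489.52  14.13 383.02] [-3.14  0.    0.38] 5.85 84.87339893939365
knobtop [319.5  253.43]
collar [319.45 231.85]
pin [304.57  68.91]
pivot [351.43 137.72]
```

View pics/w2.png

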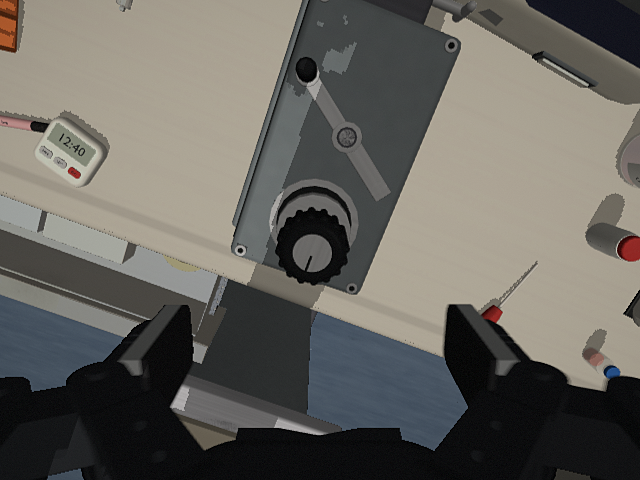

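The latch is clear, with the pin at (307,69) and the pivot at (347,137), so it sits near 1 rad. The knob and collar centre appears at column ~315, which puts the axis about 2 mm further in -tool y. I'll descend there.

move_arm([
  [0,-0.2,3,0,0,0],
  [0,-0.2,6,0,0,0],
  [0,-0.2,8.5,0,0,0],
  [0,-0.2,10.2,0,0,0],
  [0,-0.2,11,0,0,0],
  [0,-0.2,11,0,0,0],
  [0,-0.2,11,0,0,0],
])

```text
clock: 6.6
eef_pos: [489.2, 15.8, 274.0]
tool_rot: [3.141, -0.001, 0.38]
force: [0.0, 0.2, 0.4]
width: 85.8
```

move_arm([
  [0,0,0,0,0,0],
  [0,0,0,0,0,0],
  [0,0,0,0,0,0],
  [0,0,0,0,0,0],
  [0,0,0,0,0,0],
], grip=-0.15)

```text
clock: 7.1
eef_pos: [488.2, 17.3, 273.5]
tool_rot: [-3.14, -0.0, 0.381]
force: [-1.8, 5.8, 1.6]
width: 39.3
```

move_arm([
  [0,-0.1,0,0,0,0],
  [0,-0.2,0,0,0,0],
  [0,-0.2,0.1,0,0,0],
  [0,-0.2,0.2,0,0,0],
  [0,-0.2,0.3,0,0,0],
  [0,-0.2,0.4,0,0,0],
  [0,-0.2,0.4,0,0,0],
])

```text
clock: 7.8
eef_pos: [488.1, 17.3, 269.2]
tool_rot: [3.141, -0.001, 0.38]
force: [0.9, 1.2, -0.7]
width: 39.6
```

move_arm([
  [0,0,0.05,0,0,0],
  [0,0,0.1,0,0,0],
  [0,0,0.1,0,0,0],
])

```text
clock: 8.1
eef_pos: [488.1, 17.4, 268.4]
tool_rot: [3.141, -0.001, 0.38]
force: [2.5, -0.2, -0.5]
width: 39.5
```

move_arm([
  [0,0,0.05,0,0,0],
  [0,0,0.1,0,0,0],
  [0,0,0.1,0,0,0],
])

```text
clock: 8.4
eef_pos: [488.1, 17.4, 267.4]
tool_rot: [3.141, -0.001, 0.38]
force: [2.4, 0.0, -0.9]
width: 39.6
```

move_arm([
  [0,0,0.05,0,0,0],
  [0,0,0.1,0,0,0],
  [0,0,0.1,0,0,0],
])

```text
clock: 8.7
eef_pos: [488.1, 17.4, 266.7]
tool_rot: [3.141, -0.001, 0.38]
force: [2.0, -0.6, 4.6]
width: 39.4
```

move_arm([
  [0,0,0.05,0,0,0],
  [0,0,0.1,0,0,0],
  [0,0,0.1,0,0,0],
])

```text
clock: 9.0
eef_pos: [488.1, 17.4, 266.0]
tool_rot: [3.141, -0.001, 0.38]
force: [0.6, -0.7, 6.8]
width: 39.5
```

move_arm([
  [0,0,0,0,0,2],
  [0,0,0,0,0,4],
  [0,0,0,0,0,6],
  [0,0,0,0,0,8],
])

```text
clock: 9.4
eef_pos: [488.2, 17.3, 266.0]
tool_rot: [3.141, -0.001, 0.239]
force: [1.0, -1.7, 6.6]
width: 39.7
```

move_arm([
  [0,0,0,0,0,2],
  [0,0,0,0,0,4],
  [0,0,0,0,0,6],
  [0,0,0,0,0,8],
])

```text
clock: 9.8
eef_pos: [488.2, 17.3, 266.0]
tool_rot: [3.141, -0.001, 0.099]
force: [2.6, -1.6, 6.4]
width: 39.7
```

move_arm([
  [0,0,0,0,0,2],
  [0,0,0,0,0,4],
  [0,0,0,0,0,6],
  [0,0,0,0,0,8],
])

```text
clock: 10.2
eef_pos: [488.1, 17.2, 265.3]
tool_rot: [3.141, -0.001, -0.041]
force: [3.4, -1.0, 1.5]
width: 39.3
```

The force fell from 6.4 N to 1.5 N and the tool sank, so the teeth look to be in mesh. I'll stop rocking and check the twist.

```bash
python3 - <<'E'
from h import *
st=ctrl.read_state(); print(st['force'],st['torque'],st['eef_pos'],st['tool_rot'])
E
```

```text
[ 3.44 -0.95  1.52] [-0.18 -0.5   0.05] [488.12  17.2  265.31] [ 3.14 -0.   -0.04]
```

move_arm([
  [0,0,0.05,0,0,0],
  [0,0,0.1,0,0,0],
  [0,0,0.1,0,0,0],
])

```text
clock: 10.5
eef_pos: [488.1, 17.2, 264.2]
tool_rot: [3.141, -0.001, -0.039]
force: [4.1, -2.1, 0.4]
width: 39.3
```

move_arm([
  [0,0,0.05,0,0,0],
  [0,0,0.1,0,0,0],
  [0,0,0.1,0,0,0],
])

```text
clock: 10.8
eef_pos: [488.1, 17.2, 263.3]
tool_rot: [3.141, -0.001, -0.039]
force: [4.1, -2.9, -0.3]
width: 39.9
```

move_arm([
  [0,0,0.1,0,0,0],
  [0,0,0.2,0,0,0],
  [0,0,0.3,0,0,0],
  [0,0,0.4,0,0,0],
  [0,0,0.4,0,0,0],
])

```text
clock: 11.3
eef_pos: [488.1, 17.2, 259.2]
tool_rot: [3.141, -0.001, -0.039]
force: [4.1, -4.0, 0.4]
width: 40.0
```

move_arm([
  [0,0,0.1,0,0,0],
  [0,0,0.2,0,0,0],
  [0,0,0.3,0,0,0],
  [0,0,0.4,0,0,0],
  [0,0,0.4,0,0,0],
])

```text
clock: 11.8
eef_pos: [488.1, 17.2, 255.2]
tool_rot: [3.141, -0.001, -0.039]
force: [4.6, -2.4, 0.1]
width: 39.5
```

move_arm([
  [0,0,0.1,0,0,0],
  [0,0,0.2,0,0,0],
  [0,0,0.2,0,0,0],
])

```text
clock: 12.1
eef_pos: [488.2, 17.2, 254.5]
tool_rot: [3.141, -0.001, -0.039]
force: [1.7, -3.7, 10.3]
width: 39.1
```

move_arm([
  [0,0,0.1,0,0,0],
  [0,0,0.2,0,0,0],
  [0,0,0.2,0,0,0],
  [0,0,0.2,0,0,0],
])

```text
clock: 12.5
eef_pos: [488.3, 17.2, 254.3]
tool_rot: [3.141, -0.003, -0.039]
force: [-2.2, -4.2, 25.2]
width: 39.5
```

move_arm([
  [0,0,-0.15,0,0,0],
  [0,0,-0.3,0,0,0],
])

```text
clock: 12.7
eef_pos: [488.1, 17.2, 254.8]
tool_rot: [3.141, -0.001, -0.039]
force: [6.3, -2.5, -4.9]
width: 39.6
```

move_arm([
  [0,0,0,0,0,0],
  [0,0,0,0,0,0],
  [0,0,0,0,0,0],
  [0,0,0,0,0,0],
  [0,0,0,0,0,0],
], grip=1)

```text
clock: 13.2
eef_pos: [487.4, 17.8, 254.1]
tool_rot: [-3.142, 0.001, -0.039]
force: [-0.3, 0.1, 0.1]
width: 85.3
```

move_arm([
  [0,0,-2,0,0,0],
  [0,0,-5,0,0,0],
  [0,0,-8,0,0,0],
  [0,0,-11,0,0,0],
  [0,0,-13,0,0,0],
  [0,0,-13,0,0,0],
  [0,0,-13,0,0,0],
])

```text
clock: 13.9
eef_pos: [487.5, 17.6, 384.0]
tool_rot: [3.142, 0.0, -0.039]
force: [-0.5, 0.1, 0.3]
width: 85.3
```

```bash
python3 - <<'E'
from h import *
st=ctrl.read_state(); a=eyes.get_image('wrist'); cv2.imwrite('pics/w3.png',a[:,:,::-1])
print(st['eef_pos'],st['tool_rot'],st['clock'],st['width'])
for n,p in dict(knobtop_down=(488.2,17,287),knobtop_up=(488.2,17,307),collar=(488.2,17,240),pin=(574,57,279),pivot=(550,18,249)).items(): print(n,pix('wrist',p,st))
E
```

```text
[487.47  17.58 384.01] [ 3.14  0.   -0.04] 13.9 85.30941143782668
knobtop_down [320.73 238.99]
knobtop_up [320.85 248.78]
collar [320.5  221.03]
pin [241.83  86.81]
pivot [315.26 128.45]
```

View pics/w3.png

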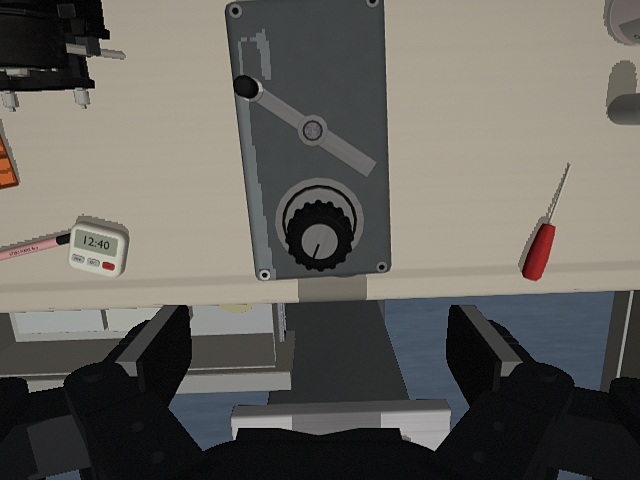

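The knob top at (319,239) matches the fully-down prediction, and the latch is still open. The release tugged slightly upward (-4.9 N), so I'll tap the knob top with shut fingers to be sure it's seated.

move_arm([
  [0,0,1,0,0,0],
  [0,0,3,0,0,0],
  [0,0,5,0,0,0],
  [0,0,7,0,0,0],
  [0,0,8.5,0,0,0],
  [0,0,9.2,0,0,0],
  [0,0,9.4,0,0,0],
  [0,0,9.4,0,0,0],
], grip=-1)

```text
clock: 14.75
eef_pos: [487.7, 17.6, 290.0]
tool_rot: [3.142, 0.001, -0.039]
force: [-0.1, -1.1, -0.4]
width: 0.0
```

move_arm([
  [0,0,0.1,0,0,0],
  [0,0,0.2,0,0,0],
  [0,0,0.3,0,0,0],
  [0,0,0.4,0,0,0],
  [0,0,0.4,0,0,0],
])

```text
clock: 15.25
eef_pos: [488.0, 17.5, 287.0]
tool_rot: [-3.142, -0.001, -0.039]
force: [-2.3, 0.7, 4.0]
width: 0.3
```

move_arm([
  [0,0,0.1,0,0,0],
  [0,0,0.15,0,0,0],
  [0,0,0.15,0,0,0],
])

```text
clock: 15.55
eef_pos: [488.1, 17.6, 286.9]
tool_rot: [-3.142, -0.002, -0.039]
force: [-4.0, -0.5, 16.4]
width: 0.1
```

move_arm([
  [0,0,-2,0,0,0],
  [0,0,-5,0,0,0],
  [0,0,-5,0,0,0],
  [0,0,-5,0,0,0],
])

```text
clock: 15.95
eef_pos: [488.0, 17.6, 335.1]
tool_rot: [-3.141, -0.001, -0.039]
force: [-0.2, 0.5, -0.4]
width: -0.3
```

```bash
python3 - <<'E'
from h import *
st=ctrl.read_state(); print(st['eef_pos'],st['tool_rot'])
import types
T=R.from_euler('xyz',[np.pi,0,.38])
# pin from w3 picture pose: pin top pixel (246,87), pivot (312,130)
s3=dict(eef_pos=np.array([487.47,17.58,384.01]),tool_rot=[3.1416,0,-.039])
pin=onz('wrist',246,87,279,s3);piv=onz('wrist',312,130,249,s3);print(pin,piv,np.arctan2(*(pin-piv)[1::-1]))
for p in [(574,58,320),(pin[0],pin[1],320)]: print(delta(st,p))
E
```

```text
[487.96  17.58 335.11] [-3.14 -0.   -0.04]
[573.85  54.74 279.  ] [549.18  20.1  249.  ] 0.9520164635928273
[ 8.44 -4.38  1.52]
[ 8.44 -4.05  1.52]
```

move_arm([
  [2,-1,0,0,0,-6],
  [5,-2.5,0,0,0,-12],
  [8,-3.8,0.5,0,0,-18],
  [8.5,-4.1,1.5,0,0,-24],
  [8.5,-4.1,1.5,0,0,-24],
  [8.5,-4.1,1.5,0,0,-24],
  [8.5,-4.1,1.5,0,0,-24],
], grip=-0.3)

```text
clock: 16.65
eef_pos: [573.7, 54.6, 319.9]
tool_rot: [3.141, 0.001, 0.377]
force: [-0.5, -0.0, 0.4]
width: 29.8
```

move_arm([
  [0,0,2,0,0,0],
  [0,0,3.5,0,0,0],
  [0,0,4.5,0,0,0],
  [0,0,5.5,0,0,0],
  [0,0,6.3,0,0,0],
  [0,0,6.6,0,0,0],
  [0,0,6.6,0,0,0],
])

```text
clock: 17.35
eef_pos: [574.2, 55.2, 253.6]
tool_rot: [-3.142, 0.0, 0.38]
force: [0.0, 0.9, 0.0]
width: 30.3
```

move_arm([
  [0,0,0,0,0,0],
  [0,0,0,0,0,0],
  [0,0,0,0,0,0],
], grip=-0.58)

```text
clock: 17.65
eef_pos: [574.6, 55.3, 254.2]
tool_rot: [3.141, -0.001, 0.38]
force: [-0.9, 0.2, 0.0]
width: 18.1
```

move_arm([
  [0.3,0.4,0,0,0,0],
  [0.5,0.9,0,0,0,0],
  [0.65,1.4,0,0,0,0],
  [0.75,1.9,0,0,0,0],
  [0.8,2.4,0,0,0,0],
  [0.8,2.9,0,0,0,0],
  [0.75,3.4,0,0,0,0],
  [0.65,3.8,0,0,0,0],
  [0.6,4.1,0,0,0,0],
  [0.6,4.1,0,0,0,0],
])

```text
clock: 18.65
eef_pos: [594.9, 18.2, 253.7]
tool_rot: [3.141, 0.001, 0.379]
force: [0.5, 0.9, -1.0]
width: 18.1
```

move_arm([
  [0,0.1,0,0,0,0],
  [0,0.15,0,0,0,0],
  [0,0.15,0,0,0,0],
])

```text
clock: 18.95
eef_pos: [595.3, 18.0, 253.7]
tool_rot: [-3.141, 0.001, 0.38]
force: [0.2, 0.9, -0.1]
width: 17.9
```

move_arm([
  [0,0.1,0,0,0,0],
  [0,0.15,0,0,0,0],
  [0,0.15,0,0,0,0],
])

```text
clock: 19.25
eef_pos: [595.4, 17.5, 253.6]
tool_rot: [-3.14, 0.001, 0.381]
force: [-3.9, 2.9, 0.1]
width: 17.8
```

move_arm([
  [0,0.1,0,0,0,0],
  [0,0.15,0,0,0,0],
  [0,0.15,0,0,0,0],
])

```text
clock: 19.55
eef_pos: [595.5, 17.4, 253.6]
tool_rot: [-3.138, 0.001, 0.381]
force: [-4.0, 5.2, 2.0]
width: 18.3
```

move_arm([
  [0,0.1,0,0,0,0],
  [0,0.1,0,0,0,0],
  [0,0.1,0,0,0,0],
])

```text
clock: 19.85
eef_pos: [595.5, 17.4, 253.6]
tool_rot: [-3.137, 0.002, 0.382]
force: [-4.6, 6.5, 1.4]
width: 18.2
```

The latch is solid against its closed stop. I'll back off, open, rise and check.

move_arm([
  [0,-0.35,0,0,0,0],
  [0,-0.6,0,0,0,0],
  [0,-0.6,0,0,0,0],
])

```text
clock: 20.15
eef_pos: [595.6, 19.3, 254.1]
tool_rot: [3.14, -0.001, 0.38]
force: [0.2, 0.5, -0.4]
width: 17.7
```

move_arm([
  [0,0,0,0,0,0],
  [0,0,0,0,0,0],
  [0,0,-2,0,0,0],
  [0,0,-5,0,0,0],
  [0,0,-9,0,0,0],
  [-3,0,-12,0,0,0],
  [-6,0,-14,0,0,0],
  [-6,0,-14,0,0,0],
  [-6,0,-14,0,0,0],
], grip=-0.3)

```text
clock: 21.05
eef_pos: [539.4, -2.9, 394.5]
tool_rot: [3.141, -0.002, 0.379]
force: [-0.1, 0.3, 0.5]
width: 29.9
```

```bash
python3 - <<'E'
from h import *
st=ctrl.read_state(); a=eyes.get_image('wrist'); cv2.imwrite('pics/w4.png',a[:,:,::-1])
print(st['eef_pos'],st['tool_rot'],st['clock'],st['force'])
E
```

```text
[539.36  -2.89 394.52] [ 3.14 -0.    0.38] 21.05 [-0.09  0.3   0.47]
```

View pics/w4.png

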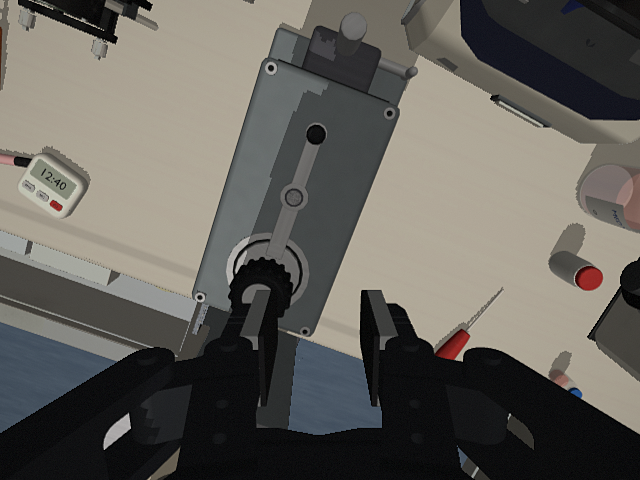

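```bash
python3 - <<'E'
from h import *
st=ctrl.read_state()
pin=onz('wrist',316,133.5,279,st);piv=onz('wrist',293.5,197.5,249,st);c=[onz('wrist',*p,235,st) for p in [(270,68),(200,297),(390,113),(305,331)]]
print(pin,piv,np.arctan2(*(pin-piv)[1::-1]),[np.arctan2(*(c[i]-c[i+1])[1::-1]) for i in (0,2)])
print(ctrl.finish_job())
E
```

```text
[594.62  22.05 279.  ] [549.06  20.6  249.  ] 0.031848007220332625 [np.float64(0.03699141004086294), np.float64(0.03184908348894052)]
the job is handed in; nothing more can be done
None
```

The stirrer is in its fast gear and the latch is locked over the collar. I handed the job in at about 21 s, with the gripper clear above it. No verdict was returned.

- **Latch open:** I swung it to about 0.95 rad, clear of the collar. The wrist picture confirmed this.
- **Meshing:** The teeth met about 6.5 mm down, and I pressed with 6.8 N at most. I turned the knob one way in 8° steps. In the third step the force fell to 1.5 N and the knob sank, so I stopped after about 24°. The knob therefore never had to be rocked back the other way. The twist read 0.05 N m.
- **Pressing down:** The knob then slid freely to its hard stop, where I pressed with about 25 N. Letting go tugged it up slightly (-4.9 N), so I pressed its top again with shut fingers. It stood at 287 mm, the fully-down height, and held solid at 16 N.
- **Locking:** I pushed the latch back until it stood solid at its stop, at about 8 N sideways. In the last picture its angle is 0.032 rad, against 0.032 to 0.037 rad for the stirrer's cover edges, so it is closed within measuring error. The tongue lies over the collar.

I didn't knowingly touch any of the things round the stirrer. They look undisturbed in the last picture, but I didn't measure their positions. No final check failed. The only disagreement was between the camera and contact estimates of the knob axis, about 2 mm, which I corrected by feel after gripping.

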